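Find the bulged tablet with a straightedge

ROBOT

A 6-joint arm with a two-finger parallel gripper is mounted at the origin on the work surface. World frame = base frame: x ahead of the robot, y to its left, z up, the work surface at z = 0. Lengths are in m, angles in rad, forces in N, time in s.
With the tool pointing down it reaches from about 0.275 to 0.75 m from the base axis. Payload 10.2 kg.
Tool frame: the origin (TCP) lies midway between the tips of the shut fingers; the grasp point (between the pads) lies 19 mm behind it (env.hold_point_z is the distance from the TCP to the grasp point, in m); x points along the fingers, z is the direction in which the jaws open and shut, and the axes are right-handed (so a half turn about x gives the same grasp; the last joint's range is limited). The gripper opens to 85 mm and grips with 20 to 120 N. Pads are 22 mm wide; open, the fingers measure 114 mm over their backs; the gripper's body (76 mm by 85 mm) begins 54 mm behind the grasp point. The pads swing forward as they close: fully open they stand 13 mm farther back than shut.
Start: joints at [-1.538, 0.313, 1.498, -0, 1.331, -0.223], TCP at [0.133, -0.508, 0.231] pointing down, gripper open.
Joint ranges: [-2.94, 2.94], [-0.97, 2.17], [0.19, 2.56], [-1.23, 4.37], [0.02, 3.11], [-2.88, 2.88]. Speed limits (rad/s): [2.39, 2.39, 3.01, 3.14, 3.14, 3.14].

INTERFACE

Orientations are given as a unit quaternion [x, y, z, w].
In Python, from bench import env, kinematics, monitor, eyes, job gives the robot as it stands. The module is installed in compiled form; this text tells all that it offers. Calls block until the motion is done:
- env.reach(position, orientation): joint-space move of the TCP to a pose.
- env.movel(position, velocity=0.15, frame=None, guard=None): straight line of the TCP; frame=None keeps the orientation; velocity is the mean speed in m/s. With guard (N) it stops when the force on the tool has changed by that much, and returns True; else False.
- env.set_joints(angles): joint-space move.
- env.release() and env.close_gripper(effort=None): open the fingers fully, or close them until they stop; effort is the grip in N (None keeps the last).
- env.hold(seconds).
- kinematics.ik(position, orientation): joint angles nearest the present ones, or None.
- monitor.sense(): the state.
- eyes.grab_frame(name): name is "scene" or "top" or "wrist"; returns a dict with "frame" (480x640x3 uint8, red, green, blue), "mtx" (3x3 intrinsics, pixels), "view" (4x4, takes a point from world to camera coordinates). Camera axes: x right, y down, z forward; pixel columns grow to the right and rows downward; lengths in m; the calibration is good to about 2 mm. A picture is of the moment at which its call begins. There is no depth.
A pose or a line that the arm cannot do raises env.MotionError and nothing moves.
- job.hand_in(): hands the job in, once; it reports no verdict.
The state is a dict: "clock": time; "joints": joint angles; "qvel": joint speeds; "joint_efforts": joint torques, N m; "position": TCP position; "ee_rot": TCP orientation; "contact_force": force on the tool from outside, world axes, zero at the start; "ft_torque": the same for the moment, N m; "finger_gap": opening from 0.0 (shut) to 1.0 (fully open).
Only numpy, scipy, OpenCV 4.12 (cv2) and the standard library are available. Lean on these libraries where they do the work, as an engineer would, in place of code of your own. Each camera call takes 0.05 s, during which the arm holds its last target. There are 200 camera calls.

TASK

One of the two tablets on the mat has a bulged back. Lay the straightedge lengthwise along the middle of either tablet's back and let go, then press gently but firmly, for about a second each, first on its orange end and then on its plain end, to feel whether it rocks. Leave the straightedge lying there and stand the red marker upright on the back of whichever tablet is bulged, directly on the metal; leave everything else alone.

Things in the scene. Friction and masses are not known exactly. Their poses are not given: they have to be found in the camera images.
- straightedge: steel straightedge: bar 190 mm (its x) x 30 mm (its y) x 8 mm thick, 0.3 kg, balanced about its middle, with a black upright grip on the middle of its top, 50 mm (x) x 22 mm (y), from 8 to 44 mm above the bar's underside. Origin: centre of the bar's underside; z up. The last 36 mm of the top at the +x end are painted orange; the -x end is plain steel.
- orange_end (a point): point on top of the bar (8 mm above its underside), 78 mm from the middle, in the orange paint: a good place to press; 5 to 20 N is right
- plain_end (a point): the matching point on the plain end, 78 mm from the middle on the other side
- tablet_p: one of two look-alike tablets face down, stuck on a black soft pad: aluminium back 200 mm (its x) x 120 mm (its y). Origin: centre of the pad's underside, on the table; z up. One back is plane, 9 mm high; the other bulges: a flat crest 24 mm wide across its middle (along y) is as high, but it falls evenly to 5.4 mm at both short ends: a bar along x tips 0.04 rad when an end is pressed
- tablet_q: the other tablet, same size, axes and look as tablet_p. The plane one and the bulged one swap places from start to start; neither is marked, and a bar let go lies level on both, so only pressing shows it. The tablets do not shift or tilt, but their soft pads yield straight down, 1 mm per 15 N, 3 mm at most; more than 25 N on one of them dents it
- red_marker: red plastic marker standing upright, a cylinder 32 mm across and 34 mm tall, 50 g; origin: centre of its underside
- green_marker: the green marker, same shape and size as the red one; not needed
- screw_tray: blue plastic screw tray, 70 x 90 x 22 mm; leave alone
- screwdriver: small yellow screwdriver, 150 mm long, lying down; leave alone
- phone: phone with a dark green screen, 145 x 72 x 8 mm; leave alone
- flux_bottle: white flux bottle with red cap, 40 mm across, 100 mm tall; leave alone
- part_box: yellow box, 90 x 60 x 50 mm; leave alone
Mind the look-alikes: they are no part of the job. Several things have the shape of the straightedge; the one meant has the colours described above.

How it is judged:
By the outcome, as a careful person would: the job done as asked, in the order asked, and still so for the second after the job is handed in, with the robot touching nothing.
It also fails if it takes over 67 s, if anything falls off the work surface, if the arm or the gripper's body presses on something with over 40 N, if the wrist force passes 120 N, or if a joint passes its speed limit or range.

## Working session

There is one attempt and no reset: what is moved stays moved. The work goes in short steps, each a Python script; the robot and the scene stay as the last script left them, time stands still between calls to the robot, and variables do not carry over. Pictures are saved under pics/ and viewed, about 8 in all and at most 12, crops included, and the job is handed in when it is done.

```bash
mkdir -p pics
cat > h.py <<'E'
import numpy as np, cv2
from bench import env, kinematics, monitor, eyes, job
def grab(n,save=None):
    f=eyes.grab_frame(n)
    if save: cv2.imwrite('pics/'+save+'.png',f['frame'][:,:,::-1])
    return f
def ray(f,uv,z):
    uv=np.atleast_2d(uv).astype(float); V=np.array(f['view']); K=np.array(f['mtx'])
    R,t=V[:3,:3],V[:3,3]; c=-R.T@t
    d=(R.T@np.linalg.inv(K)@np.c_[uv,np.ones(len(uv))].T).T
    return c+d*((z-c[2])/d[:,2:3])
def proj(f,p):
    V=np.array(f['view']); K=np.array(f['mtx']); q=K@(V[:3,:3]@np.array(p,float)+V[:3,3]); return q[:2]/q[2]
E
python3 - <<'E'
from h import *
f=grab('top','top0'); g=grab('scene','scene0')
for x in(f,g):
    V=x['view'];print(np.round(-V[:3,:3].T@V[:3,3],3),np.round(V[:3,:3],2).tolist(),x['mtx'][0,0])
s=monitor.sense();print(s['clock'],s['ee_rot'],s['finger_gap'],s['contact_force'])
E
```

```text
[ 3.550e-01 -1.000e-03  1.506e+00] [[-0.02, -1.0, -0.01], [-0.99, 0.02, -0.1], [0.1, 0.01, -1.0]] 471.18791847443947
[1.223 0.482 0.777] [[-0.56, 0.83, 0.01], [0.52, 0.36, -0.77], [-0.65, -0.43, -0.63]] 467.85083782903484
0.1 [ 0.43247629  0.55995607 -0.43183343  0.55940445] 0.9994687076302411 [ 0.03994415  0.39176362 -0.69967108]
```

View pics/top0.png

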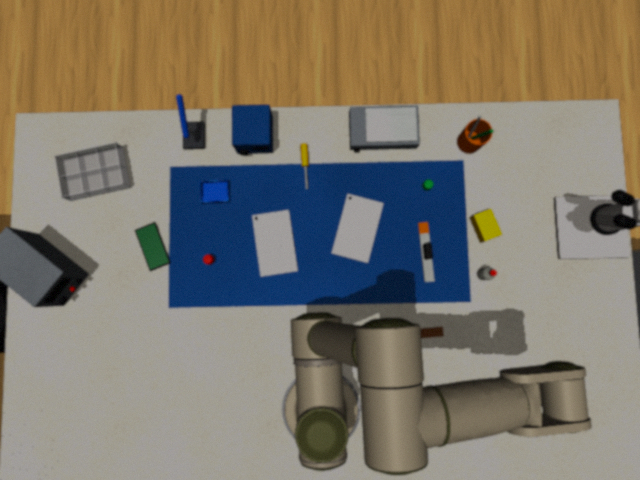

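View pics/scene0.png

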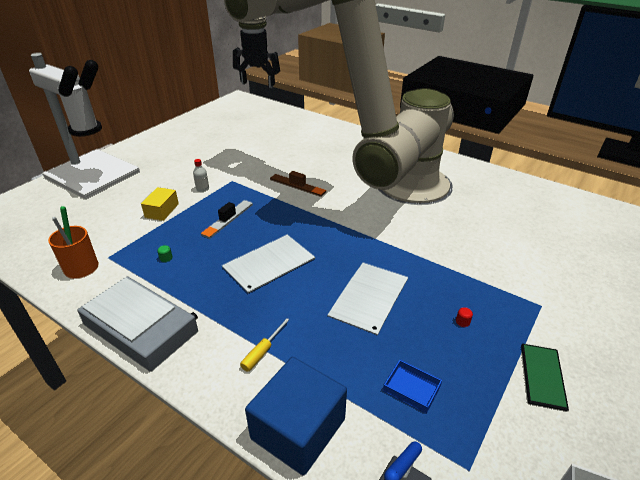

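The top view shows two bars with grips. The one at (427,252) has an orange end at (423,228), a steel end and a black grip. The one at (425,333) is all brown. There is also a pale sliver near (365,320) beside the arm. The bar at (427,252) fits the description. The tablets are at (275,243) and (358,228), and the red marker is at (208,259). Next I'll measure these and confirm the bar in a crop.

Run:
```python
from h import *
f=grab('top');im=f['frame'];hsv=cv2.cvtColor(im,cv2.COLOR_RGB2HSV)
def comps(m,amin,z,box=(165,155,475,305)):
    k=np.zeros_like(m);x0,y0,x1,y1=box;k[y0:y1,x0:x1]=m[y0:y1,x0:x1]
    for c in cv2.findContours(k,cv2.RETR_EXTERNAL,cv2.CHAIN_APPROX_NONE)[0]:
        if cv2.contourArea(c)<amin: continue
        r=cv2.minAreaRect(c);b=ray(f,cv2.boxPoints(r),z)
        ce=ray(f,r[0],z)[0]; e1=b[1]-b[0];e2=b[2]-b[1]
        L=e1 if np.linalg.norm(e1)>np.linalg.norm(e2) else e2
        print(np.round(r[0],1),'xy',np.round(ce,4)[:2],'size',np.round([np.linalg.norm(e1),np.linalg.norm(e2)],4),'ang',round(np.degrees(np.arctan2(L[1],L[0]))%180,1))
S=hsv[...,1];H=hsv[...,0];V=hsv[...,2]
print('white');comps(((S<70)&(V>90)).astype(np.uint8)*255,100,.009)
print('orange');comps(((H<16)&(H>4)&(S>150)&(V>120)).astype(np.uint8)*255,20,.008)
print('red');comps((((H<4)|(H>174))&(S>150)&(V>80)).astype(np.uint8)*255,20,.034)
print('green');comps(((H>50)&(H<75)&(S>150)&(V>60)).astype(np.uint8)*255,20,.034)
print('black');comps((V<45).astype(np.uint8)*255,40,.044,(410,235,445,265))
c=cv2.resize(im[210:345,330:450],None,fx=4,fy=4,interpolation=cv2.INTER_CUBIC)
g=grab('scene')['frame'][165:240,195:335];g=cv2.resize(g,(480,257))
o=np.zeros((max(540,257),960,3),np.uint8);o[:540,:480]=c;o[:257,480:]=g
cv2.imwrite('pics/crop1.png',cv2.resize(o,(800,450))[:,:,::-1])
```

```text
white
[166.5 284.5] xy [0.3898 0.483 ] size [0.0096 0.1237] ang 0.7
[426.4 257.4] xy [ 0.4597 -0.3445] size [0.0331 0.1533] ang 3.7
[274.3 242.7] xy [0.5164 0.1385] size [0.1225 0.2017] ang 7.2
[357.2 227.8] xy [ 0.5591 -0.1276] size [0.2027 0.1232] ang 163.8
[391.5 229.5] xy [ 0.5514 -0.2369] size [0.5347 0.4796] ang 88.7
[233. 204.] xy [0.6448 0.2706] size [0.4447 0.3202] ang 88.7
orange
[423.5 227.5] xy [ 0.5559 -0.3394] size [0.0287 0.029 ] ang 177.6
red
[208. 259.] xy [0.4665 0.3451] size [0.0252 0.0252] ang 88.9
green
[428. 184.] xy [ 0.6911 -0.3536] size [0.0274 0.0224] ang 133.8
black
[427.5 250.5] xy [ 0.4788 -0.3406] size [0.0468 0.0217] ang 177.6
```

View pics/crop1.png

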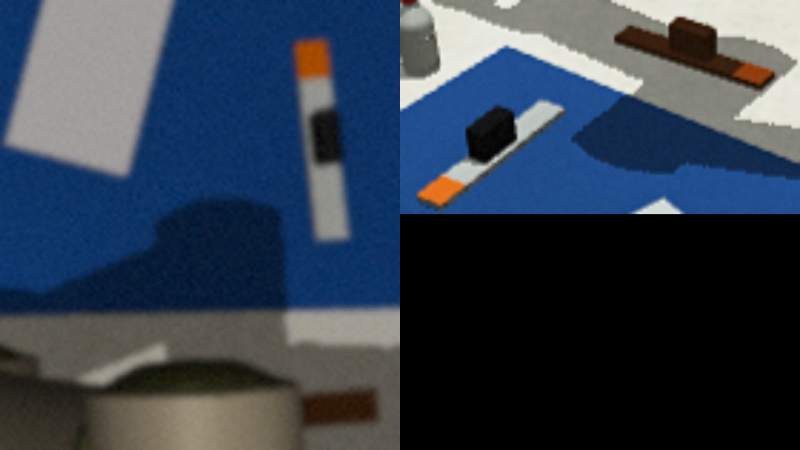

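The crop confirms it: the bar with the orange end, steel body and black grip is the straightedge, and the all-brown one is a decoy. I'll hover above it and check with the wrist camera.

```bash
cat >> h.py <<'E'
from scipy.spatial.transform import Rotation as Ro
def down(jaw):  # jaw direction angle (deg) in world; tool x down
    a=np.radians(jaw); x=np.array([0,0,-1.]); z=np.array([np.cos(a),np.sin(a),0]); return Ro.from_matrix(np.c_[x,np.cross(z,x),z]).as_quat()
def best(p,jaw):
    q0=np.array(monitor.sense()['joints']);o=[]
    for j in(jaw,jaw+180):
        q=kinematics.ik(p,down(j))
        if q is not None:o.append((np.abs(np.array(q)-q0).max(),j))
    return min(o)[1]
def go(p,jaw): j=best(p,jaw); env.reach(p,down(j)); return j
def st(): s=monitor.sense(); print(round(s['clock'],2),np.round(s['position'],4),'F',np.round(s['contact_force'],2),'gap',round(s['finger_gap'],3)); return s
E
python3 - <<'E'
from h import *
print(go([.479,-.341,.2],93.7)); st()
f=grab('wrist','w1'); print(proj(f,[.479,-.341,.044]),proj(f,[.557,-.336,.008]))
E
```

```text
273.7
1.63 [ 0.4784 -0.3418  0.2001] F [-0.56 -1.07 -0.39] gap 1.003
[312.97270589 221.71647001] [312.75521576 127.66806549]
```

View pics/w1.png

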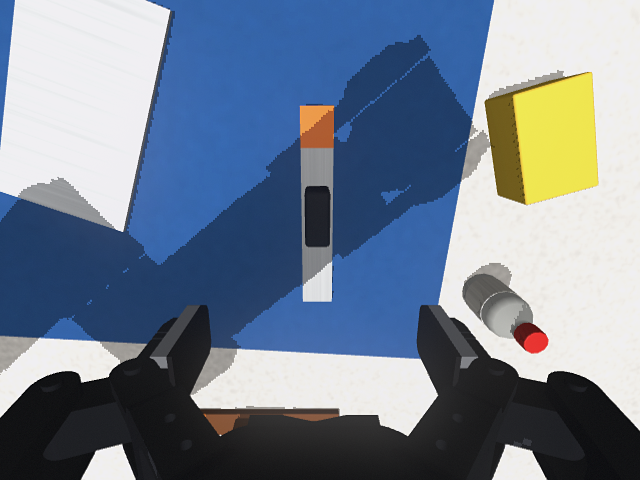

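The wrist view shows the bar from (317,105) at the orange end to (318,301) at the plain end, with the grip near (317,216). The tablet is at upper left. I'll refine the bar pose, then grasp and lift it.

Run:
```python
from h import *
f=grab('wrist')
P=ray(f,[[301,105.5],[334,105.5],[304,301.5],[332.5,301.5]],.008)
o=(P[0]+P[1])/2;p=(P[2]+P[3])/2;c=(o+p)/2;d=o-p
a=np.degrees(np.arctan2(d[1],d[0]));print(np.round(P,4)[:,:2].tolist(),c,np.linalg.norm(d),a, ray(f,[317,216],.044))
if abs(np.linalg.norm(d)-.19)<.006:
    j=best([c[0],c[1],.1],a+90);env.reach([c[0],c[1],.10],down(j))
    env.movel([c[0],c[1],.015],velocity=.12,guard=8);st()
    env.close_gripper(40);st()
    env.movel([c[0],c[1],.09],velocity=.15);st()
    f=grab('wrist','w2')
```

```text
[[0.5749, -0.3246], [0.5767, -0.3538], [0.3843, -0.3375], [0.3861, -0.3671]] [ 0.48050211 -0.34575766  0.008     ] 0.1910790168834322 3.9346323294362913 [[ 0.484194   -0.34427815  0.044     ]]
3.08 [ 0.481  -0.3462  0.016 ] F [0.43 1.17 0.74] gap 1.0
3.67 [ 0.4806 -0.3458  0.0152] F [-0.79  0.22  2.38] gap 0.25
4.33 [ 0.48   -0.3452  0.0888] F [-0.35  0.6  -4.38] gap 0.252
```

View pics/w2.png

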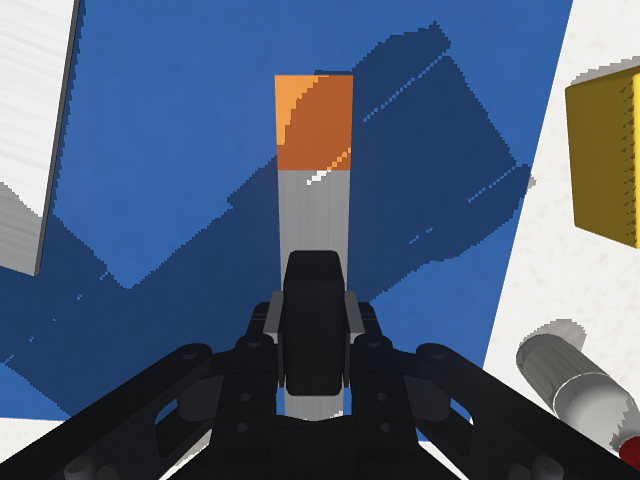

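The straightedge is held square across its grip, with the orange end ahead at (314,75). Next I'll view the tablet from the side to fix its pose, then carry the bar over.

Run:
```python
from h import *
f=grab('wrist');e=ray(f,[314,75],.0888-.007)[0];s=monitor.sense();print('bar tip ahead of tcp',np.round(e-s['position'],4))
T=np.array([.5591,-.1276]);a=np.radians(-16.2);u=np.array([np.cos(a),np.sin(a)]);n=np.array([-u[1],u[0]])
p=T-.09*u-.15*n
env.movel([.48,-.345,.16],velocity=.2)
print(p,go([p[0],p[1],.28],-16.2+90));env.hold(.2);st()
f=grab('wrist','w3');im=f['frame'];hsv=cv2.cvtColor(im,cv2.COLOR_RGB2HSV)
m=((hsv[...,1]<60)&(hsv[...,2]>110)).astype(np.uint8)*255
m=cv2.morphologyEx(m,cv2.MORPH_CLOSE,np.ones((7,7)))
for c in cv2.findContours(m,cv2.RETR_EXTERNAL,cv2.CHAIN_APPROX_NONE)[0]:
    if cv2.contourArea(c)>4000:
        W=ray(f,c[:,0],.009)[:,:2]
        (cx,cy),(w,h),an=cv2.minAreaRect((W*1000).astype(np.float32));print(cv2.boundingRect(c),cx,cy,w,h,an)
```

```text
bar tip ahead of tcp [ 0.0954  0.0066 -0.0067]
[ 0.4308249  -0.24653485] 253.8
5.82 [ 0.4308 -0.247   0.2783] F [ 0.39  0.19 -3.72] gap 0.25
(0, 302, 261, 162) 290.7904052734375 97.40119934082031 123.87226867675781 483.2510681152344 12.52482795715332
(0, 163, 75, 140) 470.0295715332031 92.64292907714844 89.33418273925781 180.68218994140625 59.0561637878418
(105, 9, 132, 197) 562.53271484375 -127.9810791015625 120.66043853759766 200.93838500976562 73.61592864990234
(278, 0, 362, 471) 237.0181884765625 -391.55889892578125 437.6348571777344 675.43798828125 88.80559539794922
```

View pics/w3.png

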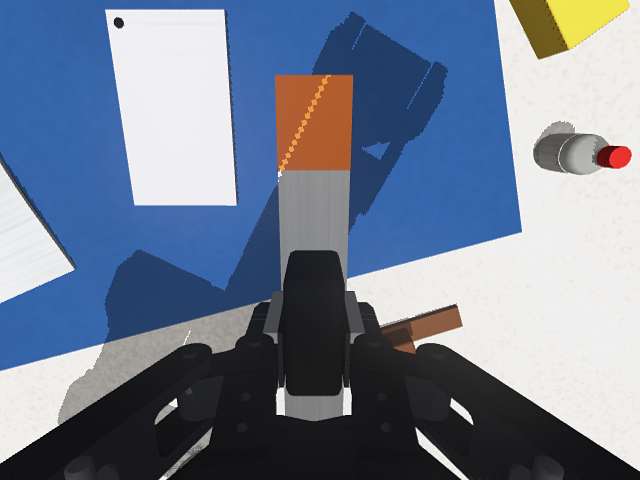

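The tablet measures 120.7 × 200.9 mm, which matches the given size. Its centre is (0.5625, −0.128) at −16.4°. Now I'll place the bar and let go.

Run:
```python
from h import *
T=[.5625,-.128]
j=best([*T,.1],-16.4+90);env.reach([*T,.08],down(j));env.hold(.2)
s=st()
env.movel([*T,.03],velocity=.1)
print(env.movel([*T,.0225],velocity=.02,guard=2.5));env.hold(.3);st()
env.release();env.hold(.2);st()
env.movel([*T,.13],velocity=.2)
a=np.radians(-16.4);u=np.array([np.cos(a),np.sin(a)]);n=np.array([-u[1],u[0]])
p=np.array(T)-.07*u
env.close_gripper(40)
env.movel([*p,.22],velocity=.25);env.hold(.1);st()
f=grab('wrist','w4')
```

```text
7.11 [ 0.5627 -0.129   0.0811] F [-1.2   0.54 -3.1 ] gap 0.25
True
8.43 [ 0.5628 -0.1281  0.0236] F [ 0.32 -1.13  5.84] gap 0.252
9.28 [ 0.562  -0.1278  0.0226] F [-0.08  0.2   0.48] gap 0.999
11.43 [ 0.4954 -0.1083  0.2184] F [-0.23  0.14 -0.81] gap -0.001
```

View pics/w4.png

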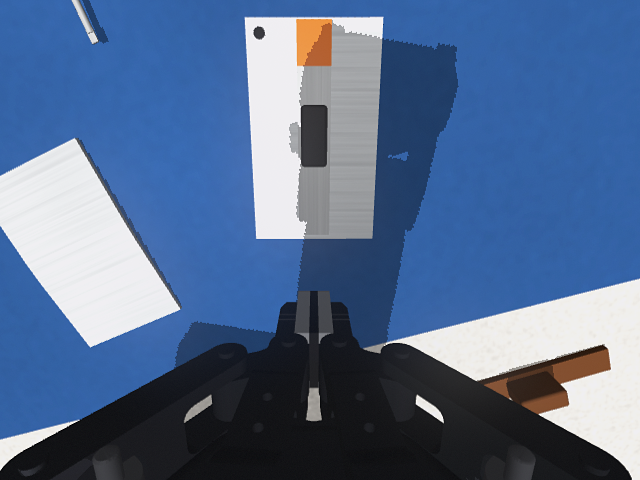

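The bar lies centred and lengthwise on the tablet: its orange end is at (314,42) and the tablet's midline runs from (314,17) to (316,239). Now I'll press orange first, then plain.

```bash
cat > press.py <<'E'
from h import *
T=np.array([.5625,-.128]);a=np.radians(-16.4);u=np.array([np.cos(a),np.sin(a)])
def fz(): return np.mean([monitor.sense()['contact_force'][2]])
def press(p,tag):
    env.movel([*p,.08],velocity=.25); env.movel([*p,.024],velocity=.12); env.hold(.3); f0=fz();st()
    z=.018
    env.movel([*p,.018],velocity=.03)
    while z>.008:
        z-=.0006; env.movel([*p,z],velocity=.03); env.hold(.05)
        F=fz()-f0; print(tag,round(monitor.sense()['clock'],2),round(z,4),round(monitor.sense()['position'][2],4),round(F,2))
        if F>8: break
    for _ in range(4):
        env.hold(.3); F=fz()-f0; print('hold',round(F,2),round(monitor.sense()['position'][2],4))
        if F<8 : z-=.0003; env.movel([*p,z],velocity=.03)
        if F>15: z+=.0003; env.movel([*p,z],velocity=.03)
    grab('scene','scene_'+tag)
    env.movel([*p,.08],velocity=.15)
E
python3 - <<'E'
from press import *
f=grab('wrist');print(ray(f,[314.5,41.5],.017)[0], T+.078*u)
press(T+.078*u,'orange');st()
E
```

```text
[ 0.6380944  -0.15129207  0.017     ] [ 0.63732649 -0.15002263]
13.42 [ 0.6376 -0.1501  0.0246] F [-1.21 -0.94  0.03] gap 0.003
orange 14.07 0.0174 0.0175 0.73
orange 14.37 0.0168 0.0168 0.92
orange 14.67 0.0162 0.0165 5.18
orange 14.97 0.0156 0.0163 8.28
hold 7.61 0.0163
hold 9.04 0.0162
hold 8.37 0.0162
hold 8.92 0.0162
17.05 [ 0.6369 -0.1498  0.0789] F [-0.64 -0.03 -0.58] gap 0.0
```

It met firm contact right at 17 mm, with no 3 mm drop, so this end doesn't rock. Now the plain end.

Run:
```python
from press import *
press(T-.078*u,'plain')
# hover to see red marker while empty
env.movel([*(T-.078*u),.15],velocity=.25)
print(go([.40,.345,.22],90));env.release();env.hold(.1);st()
f=grab('wrist','w5');hsv=cv2.cvtColor(f['frame'],cv2.COLOR_RGB2HSV)
m=(((hsv[...,0]<6)|(hsv[...,0]>174))&(hsv[...,1]>150)).astype(np.uint8)*255
for c in cv2.findContours(m,cv2.RETR_EXTERNAL,cv2.CHAIN_APPROX_NONE)[0]:
    if cv2.contourArea(c)>150: print(cv2.boundingRect(c),ray(f,cv2.minEnclosingCircle(c)[0],.017)[0])
```

```text
18.74 [ 0.4879 -0.1061  0.0245] F [ 0.42 -0.57  0.07] gap -0.001
plain 19.39 0.0174 0.0174 -0.79
plain 19.69 0.0168 0.0168 0.6
plain 19.99 0.0162 0.0165 4.76
plain 20.29 0.0156 0.0161 9.34
hold 10.15 0.0161
hold 9.46 0.0161
hold 9.34 0.0162
hold 9.19 0.0161
270
25.14 [0.4   0.345 0.22 ] F [-0.42  0.86 -0.25] gap 0.999
(294, 121, 34, 35) [0.47004983 0.34786294 0.017     ]
```

View pics/w5.png

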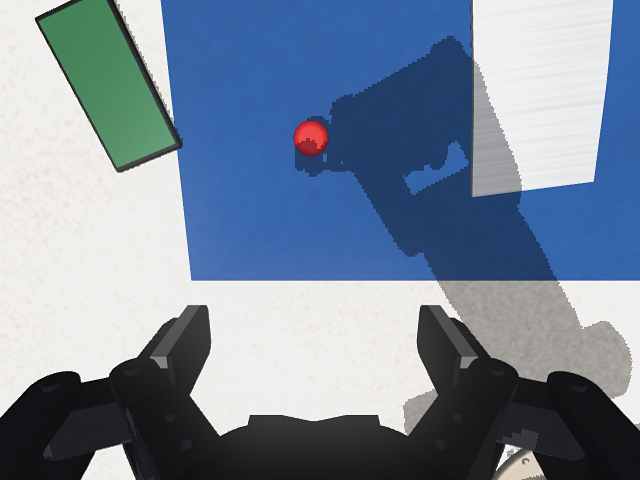

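Both ends were firm: contact at 16.8 mm and 16.2 mm under 8–10 N. So this tablet is plane, and the left one at about (0.519, 0.138) is bulged. The red marker is at pixel (311,138), or (0.470, 0.348), and clear of everything around it. I'll grasp it and stand it on the left tablet's crest.

Run:
```python
from h import *
M=[.470,.348]
j=best([*M,.1],90);env.reach([*M,.10],down(j))
env.movel([*M,.006],velocity=.12,guard=8);st()
env.close_gripper(25);s=st()
assert .25<s['finger_gap']<.5
env.movel([*M,.12],velocity=.2)
B=[.519,.138]
env.movel([*B,.12],velocity=.25);env.hold(.1);st()
env.movel([*B,.03],velocity=.12)
print(env.movel([*B,.012],velocity=.02,guard=2));env.hold(.2);st()
env.release();env.hold(.2)
env.movel([*B,.15],velocity=.2)
env.movel([.40,.16,.25],velocity=.25);env.hold(.1);st()
f=grab('wrist','w6');g=grab('scene','s6')
```

```text
26.74 [0.4705 0.3483 0.007 ] F [ 0.43  0.11 -0.24] gap 1.0
27.27 [0.4701 0.3481 0.0063] F [-0.62 -0.05  3.32] gap 0.363
29.11 [0.5186 0.1392 0.1198] F [ 0.63 -0.7  -0.71] gap 0.361
True
30.93 [0.5189 0.138  0.015 ] F [-0.48 -0.83  4.75] gap 0.36
33.4 [0.4004 0.1597 0.2486] F [0.68 0.1  0.25] gap 1.0
```

View pics/w6.png

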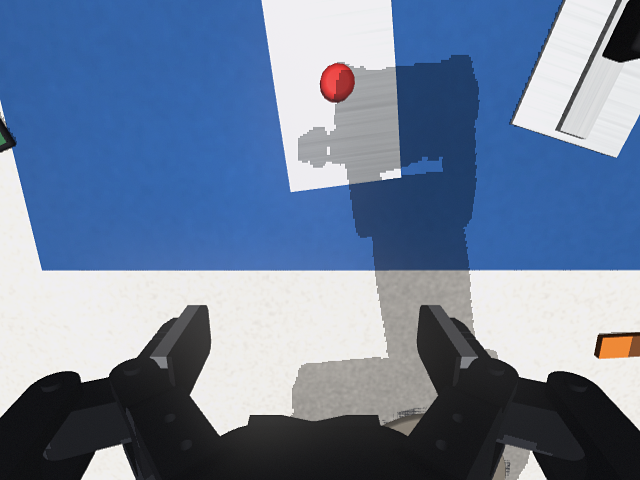

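View pics/s6.png

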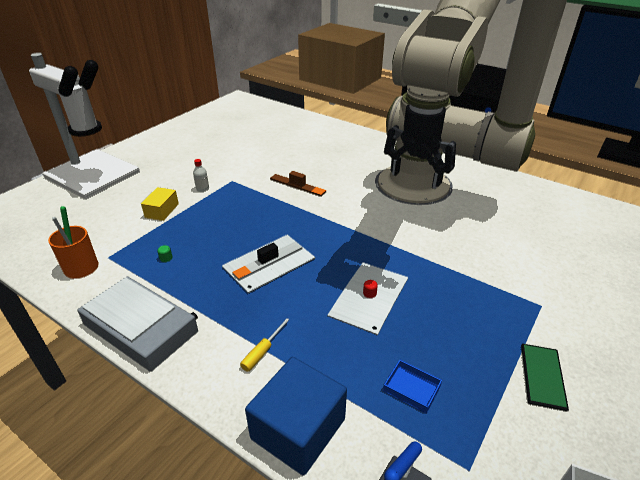

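The wrist view shows the red marker standing on the left tablet at (337,83). The scene view shows it upright at (370,288), with the straightedge lying on the other tablet at (267,256) and everything else where it was. Handing in.

```bash
python3 -c "
from h import *
job.hand_in()"
```

```text
the job is handed in; nothing more can be done
```

The job is done and handed in; no verdict was reported. The last time I read, just before handing in, was 33.4 s of the 67 s allowed.

- **Straightedge:** I laid it lengthwise along the middle of the right-hand tablet (right in the top view) and let go. The wrist picture showed it centred.
- **Pressing:** I pressed the orange end at about 8–9 N, then the plain end at about 9–10 N, for at least 1.2 s each. Both ends were firm at 16–17 mm height, without the roughly 3 mm drop a rocking bar would show, so that tablet is plane and the left one is bulged.
- **Red marker:** I stood it on the middle of the left tablet's back, and it met the surface at the expected 9 mm height.

The last pictures showed the marker upright on the left tablet, the straightedge still lying on the right one, everything else in place and the gripper clear. No check failed. The first top-camera positions were 3–5 mm off the closer wrist views, so I used the wrist values for the straightedge, the right-hand tablet and the marker. For the left tablet I only shifted the top-camera position by about 3 mm to match.

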